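# Line up three petri dishes against a stop bar with a straightedge

## Robot

A 6-joint arm with a two-finger parallel gripper is mounted at the origin on the work surface; the furniture and walls round the work are solid. World frame = base frame: x ahead of the robot, y to its left, z up, the work surface at z = 0. Lengths are in m, angles in rad, forces in N, time in s.
With the tool pointing down it reaches from about 0.3 to 0.95 m from the base axis. Payload 3.1 kg.
Tool frame: the origin (TCP) lies between the finger pads; the fingertips stand 14 mm ahead of it and the grasp point (between the pads) lies 5 mm behind it; z points along the fingers, y is the direction in which the jaws open and shut (so a half turn about z gives the same grasp; the last joint's range is limited). The gripper opens to 85 mm and grips with 20 to 120 N. Pads are 22 mm wide; open, the fingers measure 114 mm over their backs; the gripper's body (76 mm by 85 mm) begins 54 mm behind the grasp point. The pads swing forward as they close: fully open they stand 13 mm farther back than shut.
Start: joints at [-1.329, 0.308, 1.634, -0, 1.2, -0.07], TCP at [0.192, -0.595, 0.245] pointing down, gripper open.
Joint ranges: [-3.06, 3.06], [-0.79, 1.96], [0.05, 2.63], [-1.19, 4.34], [0.05, 2.64], [-2.94, 2.94]. Speed limits (rad/s): [2.79, 2.79, 3.14, 3.14, 3.14, 3.14].

## Interface

Orientations are given as a unit quaternion [w, x, y, z].
In Python, from plant import env gives the robot as it stands.
- The arm moves only by the shell command python3 -m crank 'ROWS' [FORCE]. ROWS is text: rows parted by semicolons, each of 5 numbers parted by spaces: the closure, from 0 (fully open) to 1 (shut), then the shift along the world's x, y, z in m, then the turn about the world's z in degrees. A call has 1 to 20 rows; each row shifts and turns the commanded pose from where the row before left it; what a row does not reach is not made up. A row lasts 1/10 s, in which the tool goes at most 50 mm and 8.59 degrees, less where a joint would pass 70% of its speed; a pose out of reach is approached as far as the arm can. A call with a gripper value outside its range is refused whole. The fingers move at their own pace and stop on an object; FORCE is the grip in N (left out, the last holds). Time passes only in rows, so rows that do not move let the fingers close. It gives the time, the measured TCP pose, the force and the opening at its end, in the units of the state.
- env.observe(): the state, without advancing time (a new reading comes with each control period).
- env.snapshot(name): name is "side" or "top"; returns a dict with "color" (420x560x3 uint8, red, green, blue), "fovy" (degrees; the focal length in pixels is half the picture's height over the tangent of half this angle, whatever the lens; pixels are square), "cx", "cy" (the principal point, pixels), "k1" (the pictures are not rectified: a ray, as slopes to the right and down, at radius r is drawn at 1 + k1 r^2 times it, then the intrinsics apply), "camera_from_world" (4x4, takes a point from world to camera coordinates). Camera axes: x right, y up, looking along -z (the intrinsics and any distortion apply to the point x, -y, -z); pixel columns grow to the right and rows downward; lengths in m; the calibration is good to about 2 mm. A picture is of the moment at which its call begins. There is no depth.
- env.close_job(): hands the job in, once; it reports no verdict.
The state is a dict: "time": time; "qpos": joint angles; "joint_velocities": joint speeds; "tau": joint torques, N m; "tcp_pos": TCP position; "eef_rot": TCP orientation; "ft_force": force on the tool from outside, world axes, zero at the start; "wrist_torque": the same for the moment, N m; "grip_width": opening from 0.0 (shut) to 1.0 (fully open).
Only numpy, scipy, OpenCV 4.12 (cv2) and the standard library are available. Lean on these libraries where they do the work, as an engineer would, in place of code of your own. Each camera call takes 0.05 s, during which the arm holds its last target.

## Task

Pick up the straightedge by its fin and, with its blade, push the three petri dishes together into a straight row against the stop bar, pressing gently and evenly, about 10 newtons in all shared equally (no dish may ever feel more than 5), for about a second so that all three are held at once between blade and bar. Then draw the straightedge back and stand it on the bench, on its blade, clear of the dishes. Do not push the dishes with the fingers, and leave everything else where it is.

Things in the scene. Friction and masses are not known exactly. Their poses are not given: they have to be found in the camera images.
- stop: Fixed rigid aluminium stop bar: 16 mm thick (x), 230 mm long (y), 22 mm tall, screw heads on top to 26 mm. Origin: middle of its underside. x points away from the dishes; the front face they go against is at x = -8 mm, so a touching dish has its centre at x = -42 mm in this frame.
- fin_center (a point): Centre of the loose straightedge's black grip fin, 36 mm above its underside. Slippery aluminium blade, 20 mm thick (x), 210 mm long (y), 16 mm tall. The fin, 44 mm long (x), 12 mm thick (y), 16 to 56 mm up, stands across its middle on a clamped slide: the blade's centre lies up to 10 mm ahead of or behind the fin (x), different each time, not measured, and stays. z up. 0.23 kg.
- dish_0_center (a point): Centre (half-way up) of the right-hand one of three like petri dishes, round, 68 mm wide, 14 mm tall, about 0.07 kg, loose on the bench in a ragged row in front of the stop bar. Underside 7 mm below. The straightedge starts on the robot side of the row, within 0.2 rad of parallel to the bar, its x towards the dishes.
- dish_1_center (a point): Centre (half-way up) of the middle one of three like petri dishes, round, 68 mm wide, 14 mm tall, about 0.07 kg, loose on the bench in a ragged row in front of the stop bar. Underside 7 mm below. The straightedge starts on the robot side of the row, within 0.2 rad of parallel to the bar, its x towards the dishes.
- dish_2_center (a point): Centre (half-way up) of the left-hand one of three like petri dishes, round, 68 mm wide, 14 mm tall, about 0.07 kg, loose on the bench in a ragged row in front of the stop bar. Underside 7 mm below. The straightedge starts on the robot side of the row, within 0.2 rad of parallel to the bar, its x towards the dishes.
- amber_left: Bystander: amber glass bottle with black cap, 69 mm wide, 142 mm tall. Origin: centre of its underside.
- amber_back: Bystander: amber glass bottle with black cap, 69 mm wide, 142 mm tall. Origin: centre of its underside.
- bottle_white: Bystander: white plastic bottle, 52 mm wide, 113 mm tall. Origin: centre of its underside.
- funnel: Bystander: glass funnel standing on its mouth, 65 mm wide, 87 mm tall. Origin: centre of its underside.
- stopper: Bystander: grey rubber stopper, 28 mm wide, 22 mm tall, standing near the left end of the stop bar. Origin: centre of its underside.
- bung: Bystander: small grey rubber stopper, 19 mm wide, 22 mm tall, standing near the left end of the row of dishes. Origin: centre of its underside.
- cap: Bystander: shallow plastic bottle cap, 49 mm wide, 14 mm tall, nearer the robot than the straightedge. Origin: centre of its underside.
- beaker: Bystander: small glass beaker, 56 mm wide, 71 mm tall, far to the left. Origin: centre of its underside.
Mind the look-alikes: they are no part of the job. What is shaped like the part that bears dish_0_center but orange is not meant.

How it is judged:
By the outcome, as a careful person would: the job done as asked, in the order asked, and still so for the second after the job is handed in, with the robot touching nothing.
It also fails if it takes over 51 s, if anything falls off the work surface, if the arm or the gripper's body presses on something with over 40 N, if the wrist force passes 120 N, or if a joint passes its speed limit or range.

## Working session

There is one attempt and no reset: what is moved stays moved. The work goes in short steps, Python scripts to look and compute and a shell command to move; the robot and the scene stay as the last step left them, time stands still between calls to the robot, and variables do not carry over. Pictures are saved under pics/ and viewed, and the job is handed in when it is done.

```bash
ls; mkdir -p pics
cat > h.py <<'E'
import numpy as np, cv2, pickle
from plant import env
def snap(name,tag):
    s=env.snapshot(name); pickle.dump(s,open(f'pics/{tag}.pkl','wb'))
    cv2.imwrite(f'pics/{tag}.png',cv2.cvtColor(np.asarray(s['color']),cv2.COLOR_RGB2BGR)); return s
def load(tag): return pickle.load(open(f'pics/{tag}.pkl','rb'))
def K(s):
    f=210/np.tan(np.radians(s['fovy'])/2); return np.array([[f,0,s['cx']],[0,f,s['cy']],[0,0,1]])
def D(s): return np.array([s['k1'],0,0,0,0.])
def proj(s,P):
    P=np.atleast_2d(P).astype(float);T=np.asarray(s['camera_from_world'])
    c=P@T[:3,:3].T+T[:3,3]; c=c*[1,-1,-1]
    return cv2.projectPoints(c.reshape(-1,1,3),np.zeros(3),np.zeros(3),K(s),D(s))[0].reshape(-1,2)
def ray(s,uv):
    uv=np.atleast_2d(uv).astype(float)
    n=cv2.undistortPoints(uv.reshape(-1,1,2),K(s),D(s)).reshape(-1,2)
    T=np.asarray(s['camera_from_world']);R=T[:3,:3]
    d=np.c_[n[:,0],-n[:,1],-np.ones(len(n))]@R
    return -R.T@T[:3,3],d
def onz(s,uv,z):
    o,d=ray(s,uv); t=(z-o[2])/d[:,2]; return o+d*t[:,None]
def crop(tag,x0,y0,x1,y1,k,out):
    im=cv2.imread(f'pics/{tag}.png')[y0:y1,x0:x1]
    im=cv2.resize(im,None,fx=k,fy=k,interpolation=cv2.INTER_CUBIC)
    for x in range((x0//20+1)*20,x1,20):
        cv2.putText(im,str(x),((x-x0)*k,8),0,.3,(0,0,255),1); cv2.line(im,((x-x0)*k,10),((x-x0)*k,14),(0,0,255),1)
    for y in range((y0//20+1)*20,y1,20):
        cv2.putText(im,str(y),(0,(y-y0)*k),0,.3,(0,0,255),1); cv2.line(im,(20,(y-y0)*k),(24,(y-y0)*k),(0,0,255),1)
    cv2.imwrite(f'pics/{out}.png',im)
E
python3 - <<'E'
from h import *
for n in('side','top'):
    s=snap(n,n+'0'); print(n,{k:v for k,v in s.items() if k!='color'})
print(env.observe())
E
```

```text
pics
side {'fovy': 45.38057053890398, 'cx': 281.8032721886104, 'cy': 213.79619057043115, 'k1': -0.009065747595200856, 'camera_from_world': array([[ 9.99923913e-01,  1.15831120e-02, -4.24269182e-03,
        -4.60557999e-01],
       [ 3.41974184e-05,  3.41332458e-01,  9.39942632e-01,
        -8.61681547e-02],
       [ 1.23356292e-02, -9.39871259e-01,  3.41306091e-01,
        -1.17843777e+00],
       [ 0.00000000e+00,  0.00000000e+00,  0.00000000e+00,
         1.00000000e+00]])}
top {'fovy': 57.9581624484625, 'cx': 277.107384132607, 'cy': 207.44329823522557, 'k1': -0.05836258522420968, 'camera_from_world': array([[-0.02585575, -0.99965656, -0.00427091,  0.02233037],
       [ 0.99429963, -0.0261588 ,  0.10336323, -0.46578148],
       [-0.10343945, -0.00157403,  0.99463451, -1.01276723],
       [ 0.        ,  0.        ,  0.        ,  1.        ]])}
{'time': 0.1, 'qpos': array([-1.32869247e+00,  3.08939957e-01,  1.63508306e+00,  2.00540460e-05,
        1.19970313e+00, -6.96636529e-02]), 'joint_velocities': array([-0.00039756, -0.00216092, -0.00381143, -0.00059231, -0.00094609,
        0.0001796 ]), 'tau': array([-5.33163093e-04, -4.16407299e+01, -2.77645236e+01, -8.59643535e-06,
        4.02181831e-03, -1.13536854e-05]), 'tcp_pos': array([ 0.19153894, -0.5941596 ,  0.24413683]), 'eef_rot': array([-1.06358782e-03,  9.87874715e-01,  1.55249508e-01, -8.25551234e-05]), 'ft_force': array([ 0.22958293, -0.03386419,  0.60493815]), 'wrist_torque': array([ 0.03427837,  0.04067239, -0.02147031]), 'grip_width': 1.0021265455468713}
```

View pics/top0.png

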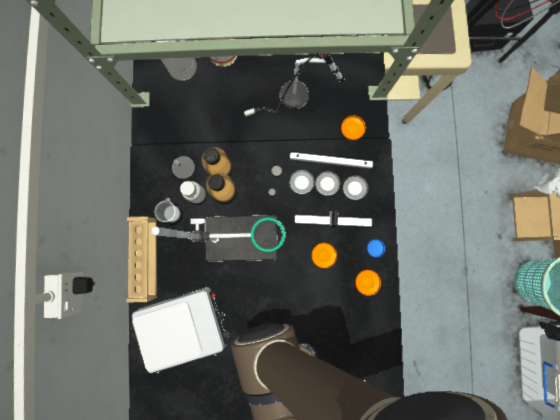

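View pics/side0.png

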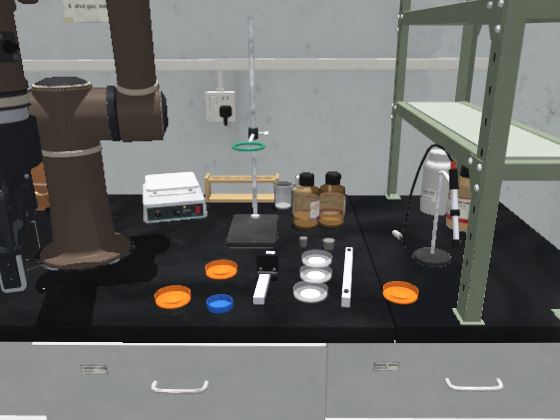

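The top view shows white dishes at (302,182), (327,183) and (355,187), the stop bar at (331,160) and the straightedge at (333,220) with its black fin. Look-alikes are the orange dishes at (353,127), (323,255) and (368,282), and the blue cap at (376,248). The ring stand reaches to (285,235). Next I'll crop in close.

Run:
```python
from h import *
crop('top0',255,140,395,240,5,'c1')
crop('side0',230,220,420,320,4,'c2')
```

```text
(no output)
```

View pics/c1.png

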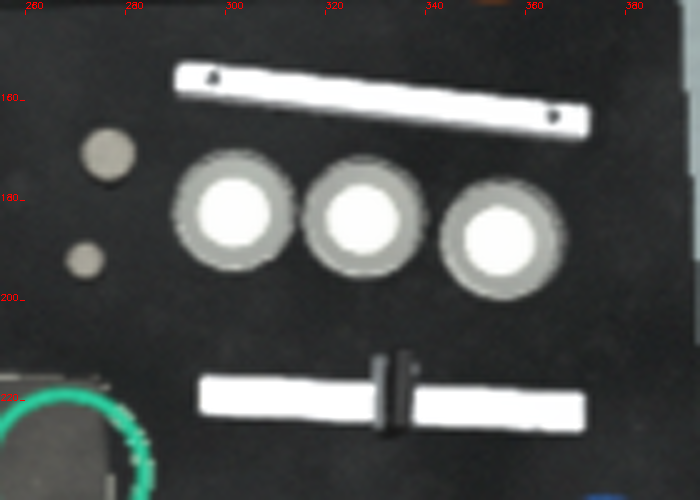

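View pics/c2.png

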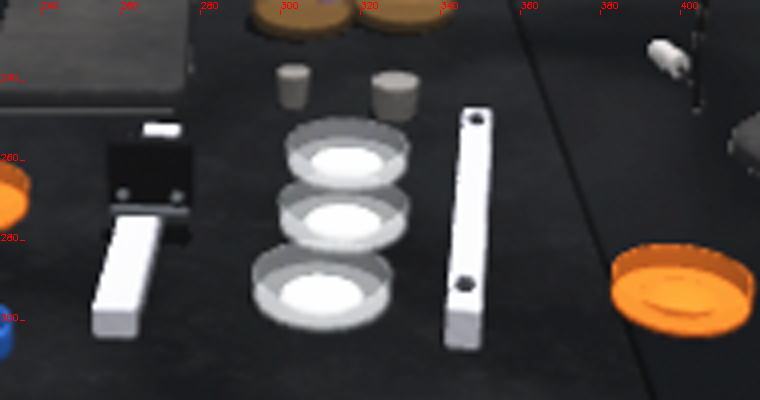

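```bash
cat > meas.py <<'E'
from h import *
def rect(tag,box,z,thr=190,fill=True):
    # bright pixels -> world at z -> minAreaRect + moments
    s=load(tag); g=s['color'].astype(int).min(2).astype(np.uint8)
    x0,y0,x1,y1=box; k=8
    c=cv2.resize(g[y0:y1,x0:x1],None,fx=k,fy=k,interpolation=cv2.INTER_CUBIC)
    v,u=np.nonzero(c>thr); uv=np.c_[(u+.5)/k-.5+x0,(v+.5)/k-.5+y0]
    P=onz(s,uv,z)[:,:2]*1000
    (cx,cy),(w,h),a=cv2.minAreaRect(P.astype(np.float32)[:,None])
    C=np.cov(P.T); w_,V=np.linalg.eigh(C); d=V[:,1]; d*=np.sign(d[1])
    th=np.degrees(np.arctan2(-d[0],d[1]))  # yaw of y axis
    q=(P-P.mean(0))@np.c_[d,[d[1],-d[0]]]
    return P.mean(0),th,(cx,cy,w,h,a),np.sqrt(12*w_),np.percentile(q,[.2,99.8],axis=0)
E
python3 - <<'E'
from meas import *
np.set_printoptions(precision=2,suppress=True)
for t in (120,150):
  print('stop',rect('top0',(285,148,380,170),.022,t))
  print('blade',rect('top0',(290,212,378,230),.016,t))
s=load('top0')
# dishes: rim circle
g=cv2.cvtColor(s['color'],cv2.COLOR_RGB2GRAY)
k=8;x0,y0,x1,y1=285,168,372,204
c=cv2.resize(g[y0:y1,x0:x1],None,fx=k,fy=k,interpolation=cv2.INTER_CUBIC)
for lo in (80,100):
  cs,_=cv2.findContours((c>lo).astype(np.uint8),0,1)
  for q in cs:
    if cv2.contourArea(q)<5000: continue
    uv=(q[:,0]+.5)/k-.5+[x0,y0]
    P=onz(s,uv,.014)[:,:2]*1000
    print('dish',lo,cv2.fitEllipse(P.astype(np.float32)), cv2.minEnclosingCircle(P.astype(np.float32)))
b=load('side0')
E
```

```text
stop (array([ 596.5, -143.3]), np.float64(-7.925288660386854), (596.5865478515625, -142.98851013183594, 233.59439086914062, 20.68044090270996, 82.09553527832031), array([ 19.87, 230.4 ]), array([[-115.56,  -10.05],
       [ 116.04,   10.17]]))
blade (array([ 427.84, -141.64]), np.float64(-4.299579764844759), (433.54498291015625, -142.85302734375, 214.10589599609375, 35.493011474609375, 85.88190460205078), array([ 23.33, 221.31]), array([[-107.15,  -11.74],
       [ 105.57,   18.17]]))
stop (array([ 596.72, -143.53]), np.float64(-7.964274129540913), (596.8680419921875, -143.0107421875, 232.17959594726562, 18.87650489807129, 82.07070922851562), array([ 18.19, 228.53]), array([[-114.72,   -9.13],
       [ 115.76,    9.33]]))
blade (array([ 427.7 , -141.79]), np.float64(-4.277855653992063), (427.76922607421875, -142.29525756835938, 213.0621795654297, 22.873340606689453, 85.66499328613281), array([ 21.71, 222.4 ]), array([[-106.33,  -11.04],
       [ 105.12,   11.19]]))
dish 80 ((517.6160278320312, -207.63638305664062), (68.3349380493164, 71.03553771972656), 20.0023193359375) ((517.7203369140625, -207.70790100097656), 35.941383361816406)
dish 80 ((534.9066162109375, -94.80902862548828), (70.58112335205078, 156.58242797851562), 175.38504028320312) ((534.3807373046875, -95.14460754394531), 71.38545227050781)
dish 100 ((517.3565063476562, -207.31692504882812), (66.64850616455078, 68.86361694335938), 20.994935989379883) ((517.71484375, -207.3310089111328), 34.965850830078125)
dish 100 ((531.4866943359375, -130.65658569335938), (66.99346923828125, 67.72429656982422), 38.88357925415039) ((531.853759765625, -130.8191375732422), 34.64594650268555)
dish 100 ((537.4378051757812, -59.08281707763672), (67.38191223144531, 68.13883209228516), 61.60055923461914) ((537.5836791992188, -59.18999481201172), 34.7378044128418)
```

Run:
```python
from h import *
for t,b,k,o in(('top0',(315,200,351,236),16,'c3'),('side0',(245,240,285,290),12,'c4')):
    im=cv2.imread(f'pics/{t}.png')[b[1]:b[3],b[0]:b[2]]
    im=cv2.resize(im,None,fx=k,fy=k,interpolation=cv2.INTER_CUBIC)
    im=np.clip((im/255.)**.5*255,0,255).astype(np.uint8)
    for x in range(b[0],b[2],5): cv2.putText(im,str(x),((x-b[0])*k,10),0,.35,(0,0,255),1);cv2.line(im,((x-b[0])*k+k//2,12),((x-b[0])*k+k//2,18),(0,0,255),1)
    for y in range(b[1],b[3],5): cv2.putText(im,str(y),(0,(y-b[1])*k+k//2),0,.35,(0,0,255),1)
    cv2.imwrite(f'pics/{o}.png',im)
```

```text
(no output)
```

View pics/c3.png

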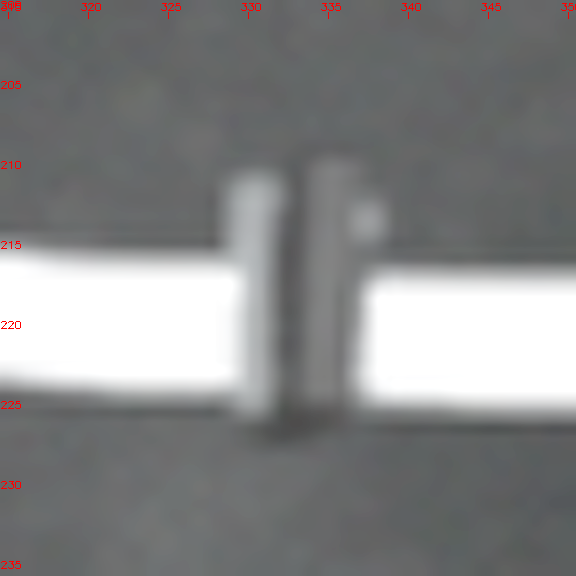

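View pics/c4.png

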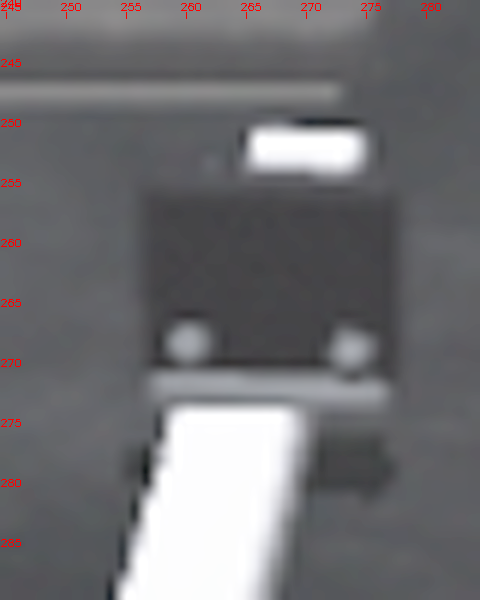

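Run:
```python
from h import *
t=load('top0');s=load('side0')
np.set_printoptions(precision=1,suppress=True)
print(onz(t,[(334.8,209.6),(334.9,224.6),(332.9,217),(336.6,217)],.056)*1000)
print('foot',onz(t,[(330.3,210.4),(330.3,225.6),(328.6,212)],.019)*1000)
# side: near face y ~ yc-6 ; ray at y plane
def ony(s,uv,y):
    o,d=ray(s,uv); return o+d*((y-o[1])/d[:,1])[:,None]
for yc in(-.150,-.146,-.142):
    print(yc,ony(s,[(256.4,255.6),(277.8,255.4),(257.3,270.6),(277.0,270.6)],yc-.006)*1000)
th=np.radians(-4.3);ex=np.array([np.cos(th),np.sin(th)]);ey=np.array([-np.sin(th),np.cos(th)])
for c in ((.440,-.143),(.436,-.143)):
  B=[np.r_[np.array(c)+a*.022*ex+b*.006*ey,z] for z in(.056,.016) for a in(-1,1) for b in(-1,1)]
  print(c,np.c_[proj(t,B),proj(s,B)])
# blade checks via side
c=np.array((.4277,-.142))
B=[np.r_[c+a*.01*ex-.105*ey,z] for z in(.016,0) for a in(-1,1)]
print('blade near end side', proj(s,B))
```

```text
[[ 453.1 -142.6   56. ]
 [ 413.4 -141.2   56. ]
 [ 433.6 -136.8   56. ]
 [ 433.3 -146.6   56. ]]
foot [[ 454.7 -135.7   19. ]
 [ 413.  -134.    19. ]
 [ 450.4 -130.9   19. ]]
-0.15 [[ 411.7 -156.    59.2]
 [ 454.6 -156.    59.7]
 [ 412.8 -156.    25.8]
 [ 452.8 -156.    25.9]]
-0.146 [[ 411.5 -152.    57.3]
 [ 454.5 -152.    57.8]
 [ 412.6 -152.    23.8]
 [ 452.7 -152.    23.9]]
-0.142 [[ 411.2 -148.    55.5]
 [ 454.5 -148.    56. ]
 [ 412.3 -148.    21.8]
 [ 452.6 -148.    21.9]]
(0.44, -0.143) [[337.1 222.9 259.6 255.2]
 [332.6 222.7 260.3 252.8]
 [337.7 206.4 281.3 255.9]
 [333.2 206.2 281.8 253.5]
 [334.9 223.8 260.  273. ]
 [330.6 223.6 260.7 270.4]
 [335.4 207.9 281.4 273.8]
 [331.1 207.7 281.9 271.2]]
(0.436, -0.143) [[337.2 224.4 257.6 255.2]
 [332.7 224.2 258.4 252.8]
 [337.8 207.9 279.3 255.9]
 [333.2 207.7 279.8 253.5]
 [335.  225.3 258.  273. ]
 [330.6 225.1 258.8 270.4]
 [335.5 209.4 279.4 273.8]
 [331.2 209.2 279.9 271.2]]
blade near end side [[253.  296.9]
 [263.7 297.3]
 [253.2 304.4]
 [263.8 304.9]]
```

Run:
```python
from h import *
t=load('top0');s=load('side0')
def tri(a,b):
    o1,d1=ray(t,a);o2,d2=ray(s,b);d1=d1[0];d2=d2[0]
    A=np.c_[d1,-d2];k=np.linalg.lstsq(A,o2-o1,rcond=None)[0]
    p,q=o1+k[0]*d1,o2+k[1]*d2;print((p+q)/2*1000,np.linalg.norm(p-q)*1000)
tri((268,235),(248.5,147)); tri((285,235),(248.5,150.5))
print('bung',onz(t,[(272,192),(276.3,170.5)],.022)*1000)
print(onz(t,[(375.5,248)],.014)*1000,onz(t,[(353,127)],.014)*1000)
```

```text
[385.85609757  31.03943211 239.00894721] 2.0448142622396666
[386.72273962  -5.33453254 239.21485817] 5.701039478714789
bung [[509.52696008  23.12897586  22.        ]
 [569.34671842   9.75544824  22.        ]]
[[ 348.44651879 -256.51635036   14.        ]] [[ 690.89835344 -210.90204238   14.        ]]
```

```bash
python3 -m crank '0 0.017 0.032 -0.0065 -1.6;0 0.017 0.032 -0.0065 -1.6;0 0.017 0.032 -0.0065 -1.6;0 0.017 0.032 -0.0065 -1.6;0 0.017 0.032 -0.0065 -1.6;0 0.017 0.032 -0.0065 -1.6;0 0.017 0.032 -0.0065 -1.6;0 0.017 0.032 -0.0065 -1.6;0 0.017 0.032 -0.0065 -1.6;0 0.017 0.032 -0.0065 -1.6;0 0.017 0.032 -0.0065 -1.6;0 0.017 0.032 -0.0065 -1.6;0 0.017 0.032 -0.0065 -1.6;0 0.017 0.032 -0.0065 -1.6;0 0 0 0 0;0 0 0 0 0'
cat >> h.py <<'E'
def st():
    o=env.observe();w,x,y,z=o['eef_rot']
    yv=np.array([2*(x*y-w*z),1-2*(x*x+z*z)]);a=np.degrees(np.arctan2(yv[1],yv[0]))%180-90
    zx=[2*(x*z+w*y),2*(y*z-w*x)]
    print('t',round(o['time'],2),'tcp',np.round(o['tcp_pos']*1000,1),'jaw yaw',round(a,2),'tilt',np.round(zx,4),'F',np.round(o['ft_force'],2),'M',np.round(o['wrist_torque'],3),'g',round(o['grip_width'],3),'vmax',np.round(np.abs(o['joint_velocities']).max(),3))
    return o
E
python3 -c "
from h import *
st();snap('side','side1')"
```

```text
time: 1.7
tcp_pos: [0.4294, -0.1462, 0.1538]
eef_rot: [0.0, 0.999, -0.038, -0.001]
ft_force: [0.1, 0.2, 0.6]
grip_width: 0.999
t 1.7 tcp [ 429.4 -146.2  153.8] jaw yaw -4.37 tilt [-0.0013  0.    ] F [0.11 0.24 0.6 ] M [-0.042  0.018 -0.006] g 0.999 vmax 0.038
```

View pics/side1.png

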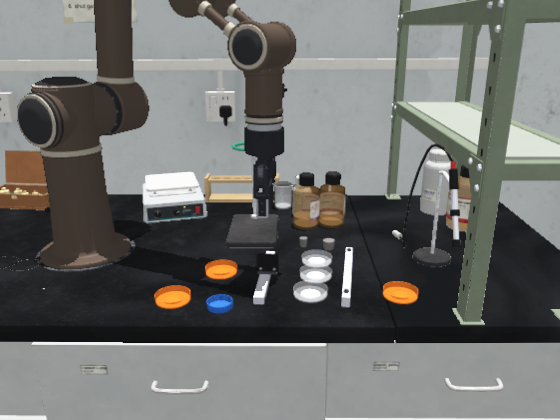

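The gripper hangs above the fin at about (266,200). The path down is clear and the row is undisturbed. Descending to TCP z ≈ 0.040.

```bash
python3 -m crank '0 0.0039 0.0042 -0.013 0;0 0 0 -0.02 0;0 0 0 -0.02 0;0 0 0 -0.02 0;0 0 0 -0.02 0;0 0 0 -0.011 0;0 0 0 -0.01 0;0 0 0 0 0;0 0 0 0 0'
python3 -c "
from h import *
st();snap('top','top2');snap('side','side2');crop('side2',220,180,400,310,4,'c5');crop('top2',255,140,395,240,5,'c6')"
```

```text
time: 2.65
tcp_pos: [0.4339, -0.143, 0.0405]
eef_rot: [0.0, 0.999, -0.04, 0.0]
ft_force: [-0.5, -0.1, -0.7]
grip_width: 1.003
t 2.65 tcp [ 433.9 -143.    40.5] jaw yaw -4.56 tilt [ 0.0004 -0.0002] F [-0.54 -0.09 -0.73] M [-0.016 -0.038 -0.004] g 1.003 vmax 0.015
```

View pics/c5.png

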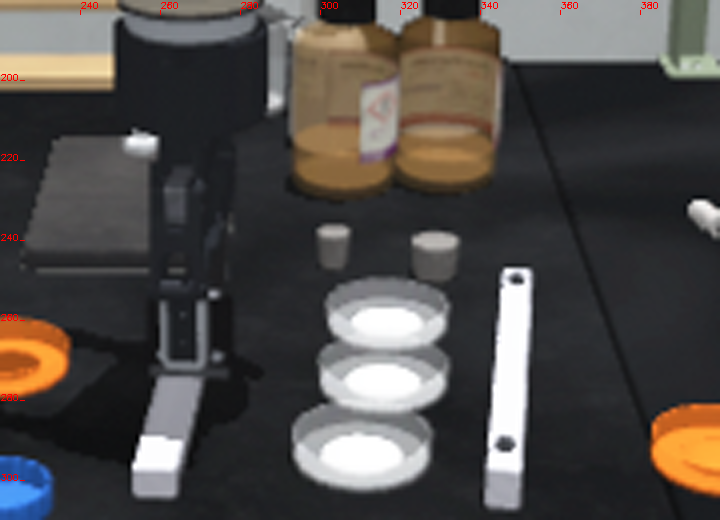

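View pics/c6.png

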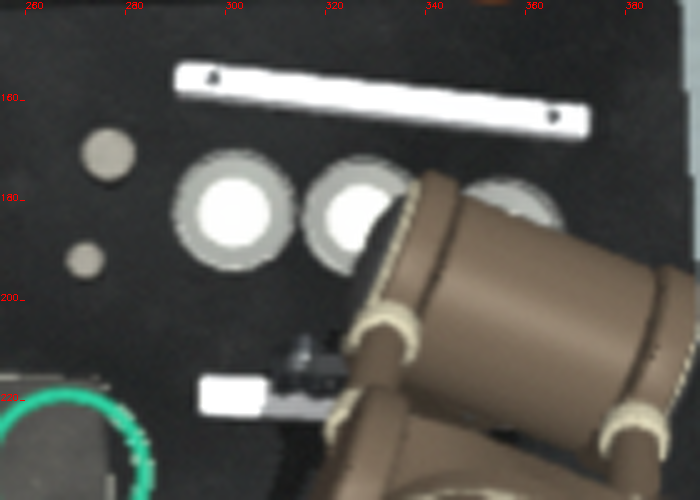

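The fingers straddle the fin at about (266,260) in the side view, with the screws below the pads. Closing.

```bash
python3 -m crank '0.5 0 0 0 0;0.7 0 0 0 0;1 0 0 0 0;1 0 0 0 0;1 0 0 0 0;1 0 0 0 0;1 0 0 0 0;1 0 0 0 0;1 0 0 0 0' 70
python3 -c "
from h import *
st()"
```

```text
time: 3.65
tcp_pos: [0.4338, -0.1428, 0.0405]
eef_rot: [0.0, 0.999, -0.04, 0.0]
ft_force: [-0.4, 0.1, 3.6]
grip_width: 0.129
t 3.65 tcp [ 433.8 -142.8   40.5] jaw yaw -4.53 tilt [ 0.0003 -0.0001] F [-0.4  0.1  3.6] M [ 0.055  0.114 -0.028] g 0.129 vmax 0.001
```

```bash
python3 -m crank '1 0 0 0.001 0;1 0 0 0.001 0;1 0 0 0 -1.7;1 0 0 0 -1.7;1 0 0 0 0;1 0 0 0 0;1 0 0 0 0'
python3 -c "
from h import *
o=st();snap('top','top3');snap('side','side3');crop('side3',220,220,400,310,4,'c7');crop('top3',255,140,395,240,5,'c8')"
```

```text
time: 4.35
tcp_pos: [0.4336, -0.1426, 0.0422]
eef_rot: [-0.0, 0.998, -0.069, -0.0]
ft_force: [0.1, 0.7, -2.7]
grip_width: 0.134
t 4.35 tcp [ 433.6 -142.6   42.2] jaw yaw -7.94 tilt [-0.0001  0.0001] F [ 0.05  0.72 -2.74] M [-0.022 -0.046 -0.047] g 0.134 vmax 0.002
```

View pics/c7.png

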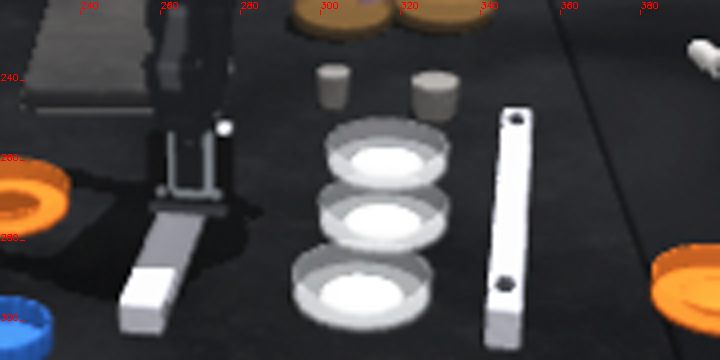

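View pics/c8.png

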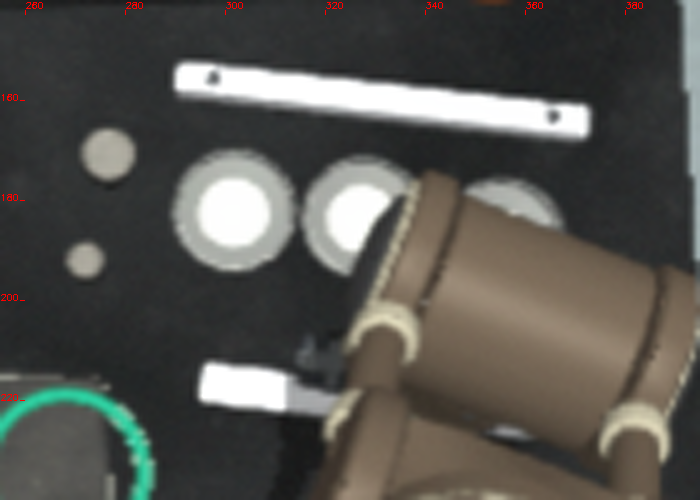

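Run:
```python
from h import *
np.set_printoptions(precision=1,suppress=True)
t=load('top3');s=load('side3')
for th in(-7.9,-9):
  a=np.radians(th);ex=np.array([np.cos(a),np.sin(a)]);ey=np.array([-np.sin(a),np.cos(a)])
  c=np.array([.4336,-.1426])-.0055*ex
  print(th,'near side',proj(s,[np.r_[c+k*.01*ex-.105*ey,z] for z in(.018,.002) for k in(-1,1)]).ravel(),
   'top far', proj(t,[np.r_[c+k*.01*ex+q*ey,.018] for q in(.105,.06) for k in(-1,1)]).ravel())
for o,tag,b in(('c9','side3',(240,265,280,308)),('c10','top3',(288,205,328,230))):
    k=15; im=cv2.imread(f'pics/{tag}.png')[b[1]:b[3],b[0]:b[2]]
    im=cv2.resize(im,None,fx=k,fy=k,interpolation=cv2.INTER_CUBIC)
    for x in range(b[0],b[2],5): cv2.putText(im,str(x),((x-b[0])*k,10),0,.35,(0,0,255),1);cv2.line(im,((x-b[0])*k+k//2,12),((x-b[0])*k+k//2,18),(0,0,255),1)
    for y in range(b[1],b[3],5): cv2.putText(im,str(y),(0,(y-b[1])*k+k//2),0,.35,(0,0,255),1)
    cv2.imwrite(f'pics/{o}.png',im)
```

```text
-7.9 near side [249.8 295.6 260.4 296.3 250.1 303.1 260.5 303.9] top far [294.4 219.4 295.2 212.2 310.8 221.2 311.5 214. ]
-9 near side [248.8 295.4 259.3 296.3 249.  302.9 259.5 303.8] top far [294.4 218.6 295.3 211.4 310.7 220.8 311.6 213.6]
```

View pics/c9.png

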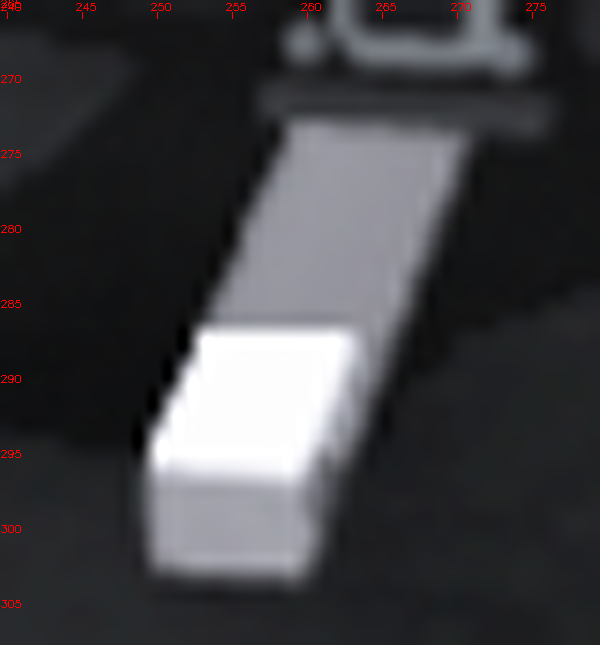

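View pics/c10.png

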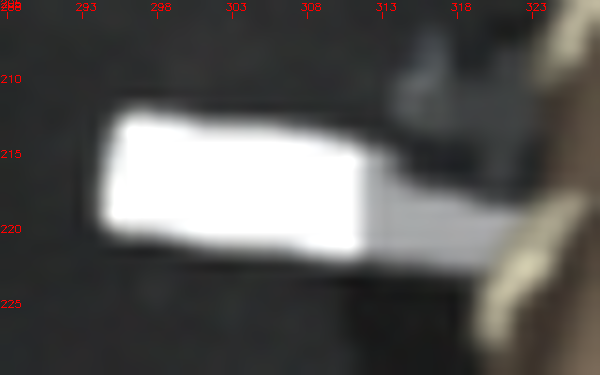

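Blade yaw and lift agree with the prediction to within about 0.5 px. Now moving in front of the row, parallel to the bar.

```bash
python3 -m crank '1 0.004 0.0017 0 0;1 0.006 0.0025 0 0;1 0.006 0.0025 0 0;1 0.006 0.0025 0 0;1 0.006 0.0025 0 0;1 0.006 0.0025 0 0;1 0.004 0.0015 0 0;1 0.003 0.001 0 0;1 0.0016 0.0007 0 0;1 0 0 0 0;1 0 0 0 0;1 0 0 0 0'
python3 -c "
from h import *
o=st()"; for i in 1 2 3; do python3 -m crank '1 0 0 0 0' >/dev/null;python3 -c "
from h import *
o=st()"; done
```

```text
time: 5.65
tcp_pos: [0.4759, -0.1253, 0.0422]
eef_rot: [-0.0, 0.998, -0.069, -0.0]
ft_force: [-0.2, -0.3, -2.7]
grip_width: 0.127
t 5.65 tcp [ 475.9 -125.3   42.2] jaw yaw -7.95 tilt [-0.0004  0.0001] F [-0.21 -0.29 -2.67] M [-0.031 -0.001 -0.016] g 0.127 vmax 0.002
t 5.75 tcp [ 476.  -125.3   42.2] jaw yaw -7.95 tilt [-0.0002  0.0001] F [-0.42  0.95 -2.02] M [ 0.017 -0.041 -0.032] g 0.131 vmax 0.002
t 5.85 tcp [ 476.1 -125.3   42.3] jaw yaw -7.95 tilt [-0.0001  0.    ] F [-0.22  1.41 -2.88] M [-0.005 -0.031  0.002] g 0.124 vmax 0.002
t 5.95 tcp [ 476.1 -125.3   42.3] jaw yaw -7.94 tilt [-0.  0.] F [ 0.67  0.65 -2.56] M [ 0.009 -0.019  0.023] g 0.129 vmax 0.003
```

```bash
python3 -m crank '1 0.0025 -0.00035 0 0;1 0.0025 -0.00035 0 0;1 0.0025 -0.00035 0 0;1 0.0025 -0.00035 0 0;1 0.0025 -0.00035 0 0;1 0.0025 -0.00035 0 0;1 0.0025 -0.00035 0 0;1 0.0025 -0.00035 0 0;1 0.0025 -0.00035 0 0;1 0.0025 -0.00035 0 0;1 0.0025 -0.00035 0 0;1 0.0025 -0.00035 0 0;1 0 0 0 0;1 0 0 0 0'
python3 -c "
from h import *
o=st();snap('top','top4');snap('side','side4');crop('side4',240,200,400,310,5,'c11');crop('top4',255,140,395,240,5,'c12')"
```

```text
time: 7.35
tcp_pos: [0.5069, -0.1296, 0.0425]
eef_rot: [0.0, 0.998, -0.069, 0.001]
ft_force: [-0.4, 1.0, -2.3]
grip_width: 0.13
t 7.35 tcp [ 506.9 -129.6   42.5] jaw yaw -7.94 tilt [ 0.0014 -0.0004] F [-0.43  1.02 -2.25] M [-0.028 -0.037 -0.033] g 0.13 vmax 0.004
```

View pics/c11.png

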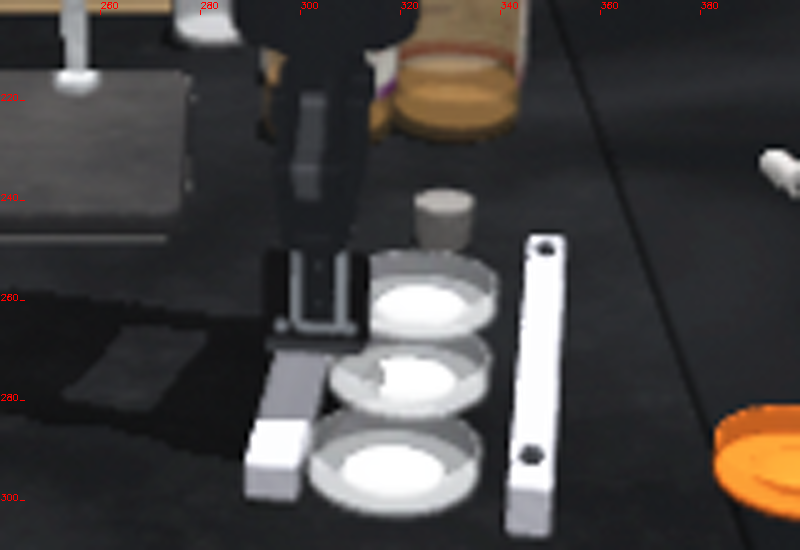

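View pics/c12.png

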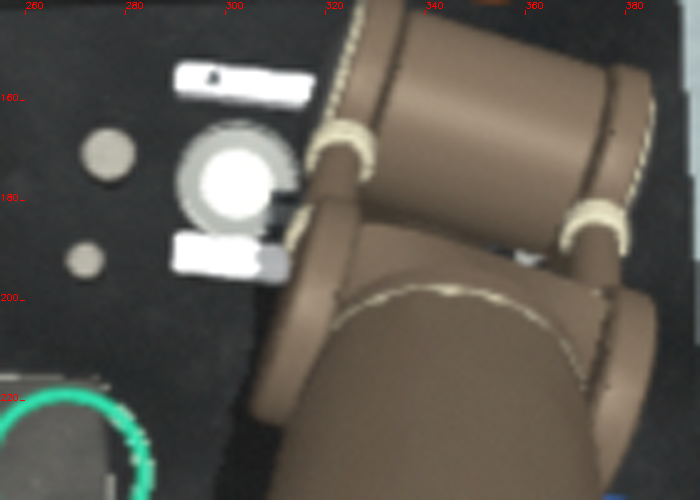

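Dishes are moving ahead of the blade with the blade still parallel. About 10 mm remains by calculation, so I'm slowing down.

```bash
python3 -m crank '1 0.0012 -0.00017 0 0;1 0.0012 -0.00017 0 0;1 0.0012 -0.00017 0 0;1 0.0012 -0.00017 0 0;1 0.0012 -0.00017 0 0;1 0.0008 -0.0001 0 0;1 0 0 0 0'>/dev/null
python3 -c "
from h import *
o=st()"
python3 -m crank '1 0.0005 -0.00007 0 0;1 0.0005 -0.00007 0 0;1 0 0 0 0'>/dev/null
python3 -c "
from h import *
o=st();snap('side','side5');crop('side5',280,230,370,310,8,'c13')"
```

```text
t 8.15 tcp [ 513.3 -130.5   42.3] jaw yaw -7.93 tilt [ 0.0004 -0.0001] F [-0.34 -0.1  -2.32] M [0.029 0.116 0.005] g 0.13 vmax 0.003
t 8.45 tcp [ 514.1 -130.6   42.3] jaw yaw -7.94 tilt [0.0001 0.    ] F [-1.89 -0.57 -1.96] M [ 0.018  0.176 -0.001] g 0.13 vmax 0.002
```

View pics/c13.png

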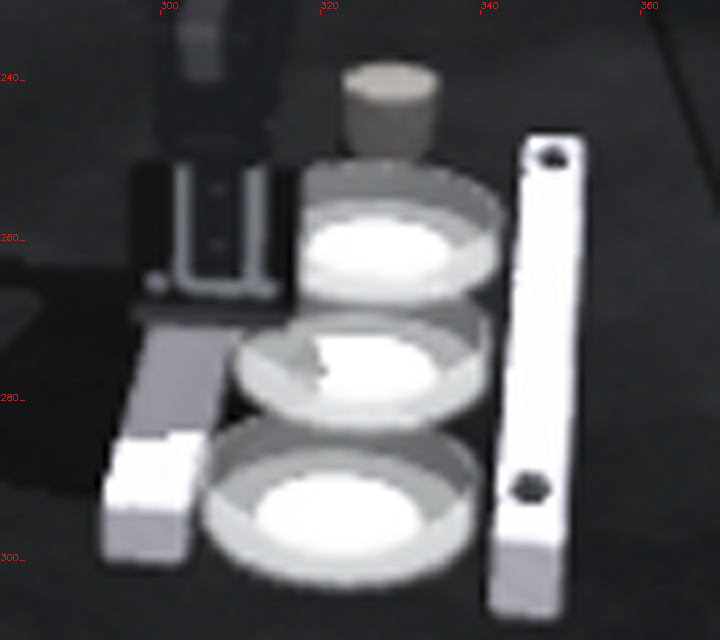

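```bash
python3 -m crank '1 0.0005 -0.00007 0 0;1 0.0005 -0.00007 0 0;1 0 0 0 0'>/dev/null
python3 -c "
from h import *
o=st()"
python3 -m crank '1 0.0005 -0.00007 0 0;1 0 0 0 0'>/dev/null
python3 -c "
from h import *
o=st()"
```

```text
t 8.8 tcp [ 515.2 -130.8   42.3] jaw yaw -7.94 tilt [ 0.0003 -0.0001] F [-1.18  0.92 -2.54] M [0.04  0.199 0.039] g 0.127 vmax 0.001
t 9.0 tcp [ 515.6 -130.8   42.3] jaw yaw -7.94 tilt [ 0.0002 -0.    ] F [-1.4  -0.41 -3.06] M [ 0.018  0.18  -0.002] g 0.128 vmax 0.004
```

```bash
python3 -m crank '1 0.0005 -0.00007 0 0;1 0 0 0 0'>/dev/null
python3 -c "
from h import *
o=st()"
```

```text
t 9.2 tcp [ 516.1 -130.9   42.3] jaw yaw -7.94 tilt [ 0.0002 -0.    ] F [-0.91  0.3  -2.98] M [-0.045  0.217  0.019] g 0.123 vmax 0.001
```

```bash
python3 -m crank '1 0.0005 -0.00007 0 0;1 0 0 0 0'>/dev/null
python3 -c "
from h import *
o=st()"
```

```text
t 9.4 tcp [ 516.7 -130.9   42.3] jaw yaw -7.94 tilt [ 0.0003 -0.0001] F [-1.34  0.51 -2.76] M [ 0.02   0.226 -0.037] g 0.129 vmax 0.001
```

```bash
python3 -m crank '1 0.0005 -0.00007 0 0;1 0 0 0 0'>/dev/null
python3 -c "
from h import *
o=st()"
```

```text
t 9.6 tcp [ 517.1 -131.    42.3] jaw yaw -7.94 tilt [ 0.0002 -0.    ] F [-1.12  0.74 -2.51] M [ 0.081  0.189 -0.04 ] g 0.129 vmax 0.002
```

```bash
python3 -m crank '1 0.0005 -0.00007 0 0;1 0 0 0 0'>/dev/null
python3 -c "
from h import *
o=st();snap('side','side6');crop('side6',280,230,370,310,8,'c14')"
```

```text
t 9.8 tcp [ 517.6 -131.1   42.3] jaw yaw -7.94 tilt [ 0.0002 -0.    ] F [-0.75  0.13 -2.19] M [-0.004  0.236  0.001] g 0.129 vmax 0.003
```

View pics/c14.png

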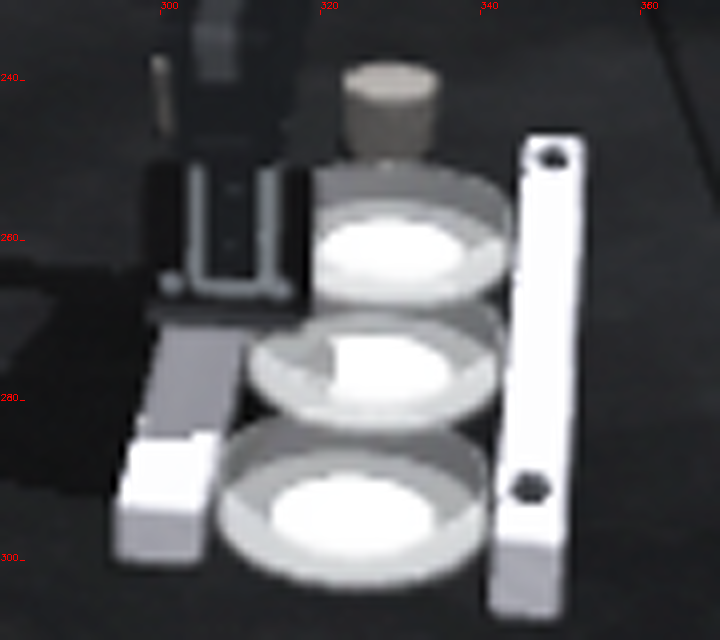

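Gaps to the bar are now about 0.5 px (~1 mm) on all three. Continuing in 0.3 mm steps.

```bash
python3 -m crank '1 0.0003 -0.00004 0 0;1 0 0 0 0'>/dev/null
python3 -c "
from h import *
o=st()"
```

```text
t 10.05 tcp [ 517.9 -131.1   42.3] jaw yaw -7.93 tilt [ 0.0001 -0.    ] F [-0.73  0.38 -2.76] M [0.005 0.202 0.024] g 0.128 vmax 0.002
```

```bash
python3 -m crank '1 0.0003 -0.00004 0 0;1 0 0 0 0'>/dev/null
python3 -c "
from h import *
o=st()"
```

```text
t 10.25 tcp [ 518.2 -131.2   42.3] jaw yaw -7.94 tilt [ 0.0002 -0.    ] F [-1.26  0.38 -3.68] M [-0.006  0.309  0.014] g 0.125 vmax 0.002
```

```bash
python3 -m crank '1 0.0003 -0.00004 0 0;1 0 0 0 0'>/dev/null
python3 -c "
from h import *
o=st()"
```

```text
t 10.45 tcp [ 518.3 -131.2   42.3] jaw yaw -7.94 tilt [-0.0002  0.0001] F [-0.95  0.27 -2.1 ] M [-0.046  0.272  0.008] g 0.128 vmax 0.003
```

```bash
python3 -m crank '1 0.0003 -0.00004 0 0;1 0 0 0 0'>/dev/null
python3 -c "
from h import *
o=st()"
```

```text
t 10.65 tcp [ 518.4 -131.2   42.2] jaw yaw -7.94 tilt [-0.0007  0.0002] F [-2.16 -0.07 -2.88] M [ 0.053  0.415 -0.057] g 0.129 vmax 0.001
```

```bash
python3 -m crank '1 0.0003 -0.00004 0 0;1 0 0 0 0'>/dev/null
python3 -c "
from h import *
o=st()"
```

```text
t 10.85 tcp [ 518.5 -131.1   42.1] jaw yaw -7.94 tilt [-0.0012  0.0004] F [-2.89  0.99 -2.17] M [-0.017  0.535 -0.087] g 0.125 vmax 0.001
```

Contact is being made (about 2 N, soft stiffness ~2.5 N/mm), with a hint of a negative Mz. I'll average a few readings.

```bash
cat >> h.py <<'E'
def rec(n):
    import json
    L=[]
    o=env.observe(); 
    with open('log.txt','a') as f: f.write(json.dumps([float(o['time'])]+[float(v) for v in o['ft_force']]+[float(v) for v in o['wrist_torque']])+'\n')
def avg(n):
    import json
    L=np.array([json.loads(l) for l in open('log.txt')][-n:]); m=L[:,1:].mean(0)
    print('mean of',n,'F',m[:3].round(2),'M',m[3:].round(3),'sd',L[:,1:].std(0).round(3), 'Fn',round(m[0]*.99-m[1]*.138,2))
E
R="from h import *
rec(1)"
python3 -m crank '1 0 0 0 0'>/dev/null;python3 -c "$R";python3 -m crank '1 0 0 0 0'>/dev/null;python3 -c "$R";python3 -m crank '1 0 0 0 0'>/dev/null;python3 -c "$R";python3 -m crank '1 0 0 0 0'>/dev/null;python3 -c "$R";python3 -m crank '1 0 0 0 0'>/dev/null;python3 -c "$R";python3 -m crank '1 0 0 0 0'>/dev/null;python3 -c "$R"
python3 -c "
from h import *
st();avg(6)"
```

```text
t 11.45 tcp [ 518.6 -131.1   42.1] jaw yaw -7.93 tilt [-0.001   0.0003] F [-3.87 -0.3  -2.32] M [ 0.042  0.784 -0.054] g 0.128 vmax 0.002
mean of 6 F [-3.32  0.13 -2.16] M [ 0.03   0.681 -0.059] sd [0.788 0.362 0.177 0.034 0.064 0.024] Fn -3.3
```

```bash
R="from h import *
rec(1)"
python3 -m crank '1 0 0 0 -0.15;1 0 0 0 0'>/dev/null;python3 -c "$R";python3 -m crank '1 0 0 0 0'>/dev/null;python3 -c "$R";python3 -m crank '1 0 0 0 0'>/dev/null;python3 -c "$R";python3 -m crank '1 0 0 0 0'>/dev/null;python3 -c "$R"
python3 -c "
from h import *
st();avg(4)"
```

```text
t 11.95 tcp [ 518.5 -131.1   42.1] jaw yaw -8.07 tilt [-0.001   0.0002] F [-4.77 -0.14 -2.02] M [0.1   0.926 0.08 ] g 0.127 vmax 0.002
mean of 4 F [-4.73  0.33 -2.29] M [0.073 0.93  0.039] sd [0.615 0.501 0.245 0.02  0.029 0.036] Fn -4.73
```

```bash
R="from h import *
rec(1)"
python3 -m crank '1 0.0003 -0.00004 0 0.05;1 0.0002 -0.00003 0 0;1 0 0 0 0'>/dev/null;python3 -c "$R";python3 -m crank '1 0 0 0 0'>/dev/null;python3 -c "$R";python3 -m crank '1 0 0 0 0'>/dev/null;python3 -c "$R";python3 -m crank '1 0 0 0 0'>/dev/null;python3 -c "$R"
python3 -c "
from h import *
st();avg(4)"; tail -4 log.txt
```

```text
t 12.55 tcp [ 518.7 -131.2   42.1] jaw yaw -8.04 tilt [-0.0019  0.0005] F [-6.49  0.23 -0.37] M [ 0.057  1.126 -0.026] g 0.131 vmax 0.002
mean of 4 F [-6.36  0.73 -1.03] M [0.069 1.09  0.015] sd [0.742 0.348 0.453 0.012 0.025 0.035] Fn -6.4
[12.25, -5.901697936197683, 1.1374311824370817, -1.257543056037802, 0.06062876794363074, 1.0839272830353142, -0.001300860611036521]
[12.35, -7.5020505233313175, 0.6161759143376955, -1.5932104371112863, 0.0716008883997696, 1.093942739830084, 0.07006984806662628]
[12.45, -5.542450332526223, 0.9555600230641423, -0.8997867922771161, 0.08864214717069267, 1.0555557060282155, 0.018841472466069282]
[12.55, -6.489687176946471, 0.2265091504956446, -0.3695574398538607, 0.056822980738576494, 1.1261218630959038, -0.02572565025732795]
```

```bash
R="from h import *
rec(1)"
python3 -m crank '1 0.0003 -0.00004 0 0;1 0.0003 -0.00004 0 0;1 0 0 0 0'>/dev/null;python3 -c "$R";python3 -m crank '1 0 0 0 0'>/dev/null;python3 -c "$R";python3 -m crank '1 0 0 0 0'>/dev/null;python3 -c "$R";python3 -m crank '1 0 0 0 0'>/dev/null;python3 -c "$R"
python3 -c "
from h import *
st();avg(4);snap('side','side7');crop('side7',280,230,370,310,8,'c15')"; tail -4 log.txt
```

```text
t 13.15 tcp [ 518.7 -131.1   41.9] jaw yaw -8.03 tilt [-0.0032  0.0008] F [-7.09  0.13 -1.41] M [ 0.062  1.312 -0.014] g 0.129 vmax 0.001
mean of 4 F [-6.69 -0.2  -0.65] M [0.065 1.231 0.012] sd [0.446 0.198 0.531 0.024 0.051 0.016] Fn -6.6
[12.85, -6.397977406870647, -0.2931207309209035, -0.8034591175887307, 0.09818954830680168, 1.1790384147567226, 0.02365112616597279]
[12.95, -7.156259705905323, -0.2710443382908435, -0.42910750390680075, 0.03145587891927729, 1.1962775547445441, 0.02088797987787978]
[13.05, -6.114246254001666, -0.3833374778311426, 0.04616111971399972, 0.07050424360592782, 1.2364964507678846, 0.019401348681996788]
[13.15, -7.09213393972776, 0.13037688520426238, -1.4060456341750278, 0.06164922242334704, 1.3121652367579961, -0.01440602145278511]
```

View pics/c15.png

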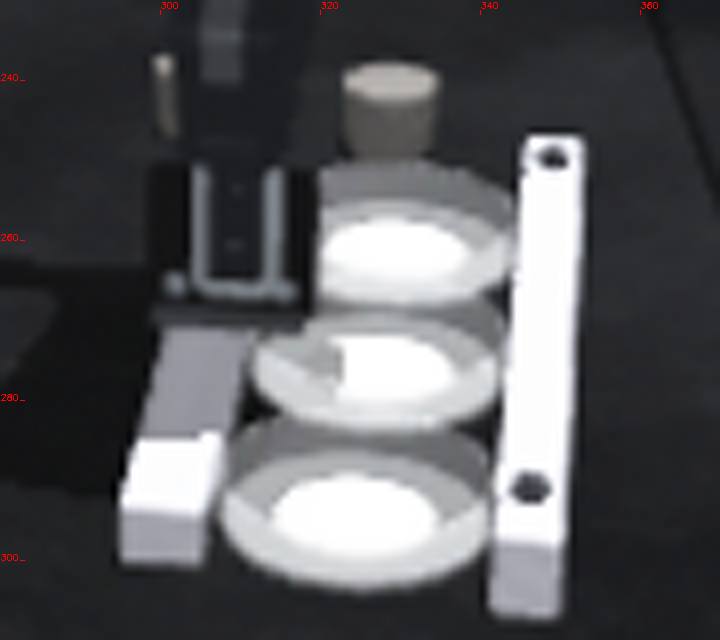

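The dishes now touch the bar in one row and Mz ≈ 0. Raising the pressure towards 10 N.

```bash
R="from h import *
rec(1)"
python3 -m crank '1 0.0003 -0.00004 0 0;1 0.0003 -0.00004 0 0;1 0.0003 -0.00004 0 0;1 0 0 0 0'>/dev/null;python3 -c "$R";python3 -m crank '1 0 0 0 0'>/dev/null;python3 -c "$R";python3 -m crank '1 0 0 0 0'>/dev/null;python3 -c "$R";python3 -m crank '1 0 0 0 0'>/dev/null;python3 -c "$R"
python3 -c "
from h import *
st();avg(4)"; tail -4 log.txt
```

```text
t 13.9 tcp [ 518.8 -131.    41.6] jaw yaw -8.03 tilt [-0.005   0.0012] F [-7.64  0.55 -0.72] M [ 0.09   1.447 -0.002] g 0.129 vmax 0.002
mean of 4 F [-8.03  0.44 -0.86] M [0.091 1.449 0.017] sd [0.755 0.469 0.469 0.005 0.014 0.027] Fn -8.01
[13.6, -9.216020746084885, 0.02530844512091912, -0.48562957543100677, 0.09557227711306317, 1.470945093816586, 0.06272418268630417]
[13.7, -8.077982020634654, 1.1624818034754385, -0.5839618586815762, 0.09588058677544031, 1.430709233569263, 0.012568449316603439]
[13.8, -7.179932100167256, 0.02144133241895757, -1.663272741967841, 0.08409899218125096, 1.447800710394972, -0.005604133687407767]
[13.9, -7.641993895062945, 0.5458559555616254, -0.721291137675928, 0.0900958900886647, 1.4472092942032184, -0.002075246200664866]
```

```bash
R="from h import *
rec(1)"
python3 -m crank '1 0.0003 -0.00004 0 0;1 0.0003 -0.00004 0 0;1 0.0003 -0.00004 0 0;1 0.0003 -0.00004 0 0;1 0 0 0 0'>/dev/null;python3 -c "$R";python3 -m crank '1 0 0 0 0'>/dev/null;python3 -c "$R";python3 -m crank '1 0 0 0 0'>/dev/null;python3 -c "$R";python3 -m crank '1 0 0 0 0'>/dev/null;python3 -c "$R"
python3 -c "
from h import *
st();avg(4)"; tail -4 log.txt
```

```text
t 14.7 tcp [ 518.9 -131.    41.2] jaw yaw -8.02 tilt [-0.0073  0.0018] F [-9.79  0.68 -0.42] M [ 0.056  1.71  -0.005] g 0.123 vmax 0.001
mean of 4 F [-9.19  0.44 -0.12] M [0.089 1.686 0.011] sd [0.52  0.159 0.385 0.026 0.03  0.012] Fn -9.16
[14.4, -9.504427037227567, 0.3892417934019279, 0.3465409901537331, 0.07532376422271073, 1.6458338651947182, 0.011517853566193184]
[14.5, -9.036174768921445, 0.24228883842851132, 0.17489426874873004, 0.09831044199051164, 1.669445880356328, 0.028333153922018114]
[14.6, -8.416634123425569, 0.46164479202041775, -0.5650740214131638, 0.12498074762760039, 1.7185758580375552, 0.00962474718446399]
[14.7, -9.789336330809247, 0.681923850509033, -0.4195590209887838, 0.05568346533934173, 1.710177752889727, -0.005084000125820751]
```

```bash
R="from h import *
rec(1)"
python3 -m crank '1 0.0003 -0.00004 0 0;1 0.0002 -0.00003 0 0;1 0 0 0 0;1 0 0 0 0'>/dev/null;python3 -c "$R";python3 -m crank '1 0 0 0 0;1 0 0 0 0'>/dev/null;python3 -c "$R";python3 -m crank '1 0 0 0 0;1 0 0 0 0'>/dev/null;python3 -c "$R";python3 -m crank '1 0 0 0 0;1 0 0 0 0'>/dev/null;python3 -c "$R";python3 -m crank '1 0 0 0 0;1 0 0 0 0'>/dev/null;python3 -c "$R";python3 -m crank '1 0 0 0 0;1 0 0 0 0'>/dev/null;python3 -c "$R"
python3 -c "
from h import *
st();avg(6);snap('side','side8');crop('side8',280,230,370,310,8,'c16');snap('top','top8');crop('top8',255,140,395,240,5,'c17')"; tail -6 log.txt
```

```text
t 16.1 tcp [ 519.  -130.9   41.1] jaw yaw -8.02 tilt [-0.0084  0.002 ] F [-10.     0.35  -0.27] M [0.094 1.781 0.026] g 0.125 vmax 0.002
mean of 6 F [-9.92  0.52 -0.58] M [0.082 1.801 0.025] sd [0.493 0.206 0.46  0.033 0.031 0.006] Fn -9.89
[15.1, -9.884772047196074, 0.7659873328703007, -1.264246516180549, 0.06499534069092128, 1.80820916312776, 0.0320166090558315]
[15.3, -9.554368105380828, 0.708820266691532, -1.0747709773940943, 0.031167821995945068, 1.8637848288718324, 0.03111226896407243]
[15.5, -10.946755182289849, 0.6698382710573779, -0.25699672424257514, 0.05815582756430877, 1.8049260873784165, 0.01624212553514115]
[15.7, -9.49367876453158, 0.203399330928099, 0.014455516421340325, 0.11960526436242294, 1.7798029399916244, 0.024854802898922723]
[15.9, -9.639664979595777, 0.4261097028339622, -0.6165585135278696, 0.12142281537043927, 1.7688744094773445, 0.020807636816714284]
[16.1, -10.002492648780056, 0.35467479622133585, -0.2680137442872562, 0.09374271057283408, 1.7807747163781074, 0.02602384621862603]
```

View pics/c16.png

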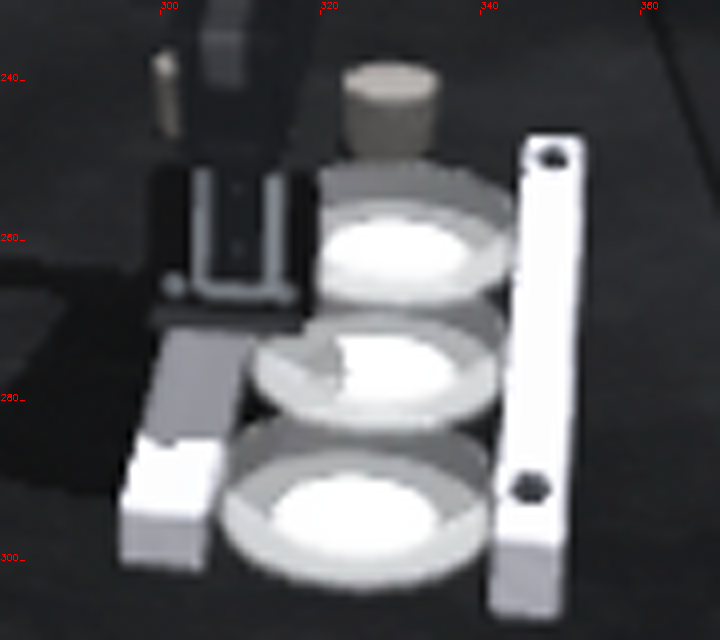

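View pics/c17.png

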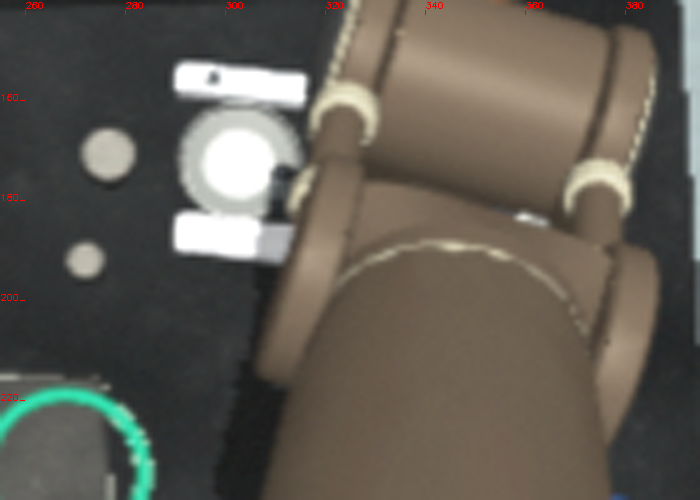

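All three are held between blade and bar: 9.9 N mean for 1.3 s, Mz ≈ 0.025 N m, a 2–3 mm offset of the resultant, so the load is even. Drawing back.

```bash
python3 -m crank '1 -0.001 0.00014 0 0;1 -0.001 0.00014 0 0;1 -0.001 0.00014 0 0;1 -0.001 0.00014 0 0;1 -0.001 0.00014 0 0;1 -0.002 0.0003 0 0;1 -0.004 0.0006 0 0;1 -0.006 0.0008 0 0;1 -0.006 0.0008 0 0;1 -0.006 -0.002 0 0;1 -0.006 -0.003 0 0;1 -0.006 -0.003 0 0;1 -0.006 -0.003 0 0;1 -0.006 -0.003 0 0;1 -0.006 -0.003 0 0;1 -0.004 -0.001 0 0;1 0 0 0 0;1 0 0 0 0;1 0 0 0 0'
python3 -c "
from h import *
o=st();snap('side','side9');crop('side9',230,220,370,310,5,'c18')"
```

```text
time: 18.1
tcp_pos: [0.4601, -0.1466, 0.0424]
eef_rot: [0.0, 0.998, -0.07, 0.0]
ft_force: [-0.4, 0.1, -2.2]
grip_width: 0.127
t 18.1 tcp [ 460.1 -146.6   42.4] jaw yaw -8.03 tilt [ 0.0006 -0.0002] F [-0.36  0.06 -2.23] M [-0.039 -0.069  0.002] g 0.127 vmax 0.002
```

View pics/c18.png

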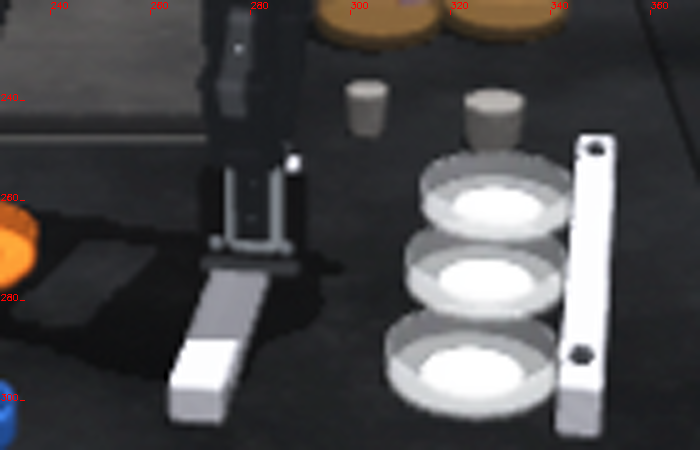

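The straightedge is clear and all the dishes still touch the bar. Lowering onto the bench.

```bash
python3 -m crank '1 0 0 -0.0005 0;1 0 0 -0.0005 0;1 0 0 -0.0004 0;1 0 0 0 0;1 0 0 0 0'>/dev/null
python3 -c "
from h import *
o=st()"
python3 -m crank '1 0 0 -0.0003 0;1 0 0 0 0;1 0 0 0 0'>/dev/null
python3 -c "
from h import *
o=st()"
```

```text
t 18.65 tcp [ 459.7 -146.5   40.8] jaw yaw -8.03 tilt [-0.0001  0.0001] F [ 1.41  0.28 -3.46] M [-0.08  -0.054 -0.008] g 0.127 vmax 0.002
t 18.95 tcp [ 459.7 -146.6   40.6] jaw yaw -8.04 tilt [-0.  0.] F [ 0.02  0.93 -1.83] M [ 0.044  0.03  -0.005] g 0.124 vmax 0.002
```

```bash
python3 -m crank '1 0 0 -0.0003 0;1 0 0 0 0;1 0 0 0 0'>/dev/null
python3 -c "
from h import *
o=st()"
python3 -m crank '1 0 0 -0.0002 0;1 0 0 0 0;1 0 0 0 0'>/dev/null
python3 -c "
from h import *
o=st()"
```

```text
t 19.25 tcp [ 459.8 -146.6   40.5] jaw yaw -8.03 tilt [ 0.0001 -0.    ] F [-0.99 -0.23  1.42] M [ 0.075  0.201 -0.003] g 0.131 vmax 0.002
t 19.55 tcp [ 459.9 -146.7   40.5] jaw yaw -8.03 tilt [ 0.0003 -0.0001] F [-1.92  1.19  5.33] M [ 0.08   0.332 -0.016] g 0.127 vmax 0.001
```

```bash
python3 -m crank '1 0 0 0.0003 0;1 0 0 0 0;0.85 0 0 0 0;0.8 0 0 0 0;0.7 0 0 0 0;0.6 0 0 0 0;0.5 0 0 0 0;0.4 0 0 0 0;0.4 0 0 0 0;0.4 0 0 0 0'
python3 -c "
from h import *
o=st();snap('side','side10');crop('side10',230,200,370,310,5,'c19')"
```

```text
time: 20.55
tcp_pos: [0.4597, -0.1466, 0.0404]
eef_rot: [0.0, 0.998, -0.07, 0.0]
ft_force: [-0.6, 0.0, 0.1]
grip_width: 0.601
t 20.55 tcp [ 459.7 -146.6   40.4] jaw yaw -8.03 tilt [ 0. -0.] F [-0.64  0.02  0.12] M [-0.02  -0.028  0.003] g 0.601 vmax 0.001
```

View pics/c19.png

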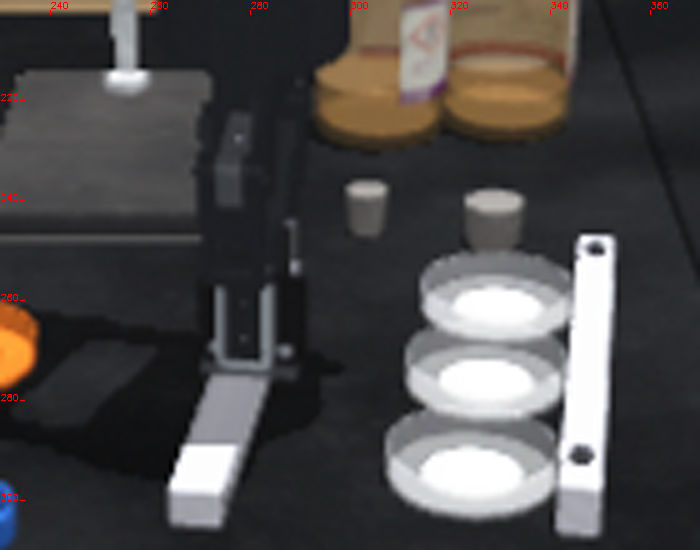

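```bash
python3 -m crank '0.4 0 0 0.005 0;0.4 0 0 0.01 0;0.4 0 0 0.02 0;0.4 0 0 0.03 0;0.4 0 0 0.03 0;0.4 0 0 0.03 0;0.4 -0.015 -0.035 0.01 0;0.4 -0.02 -0.04 0 0;0.4 -0.02 -0.04 0 0;0.4 -0.02 -0.04 0 0;0.4 -0.02 -0.04 0 0;0.4 -0.02 -0.04 0 0;0.4 -0.02 -0.04 0 0;0.4 -0.015 -0.03 0 0;0.4 0 0 0 0;0.4 0 0 0 0;0.4 0 0 0 0'
python3 - <<'E'
from meas import *
o=st();snap('side','side11');snap('top','top11');crop('side11',230,220,370,310,5,'c20');crop('top11',255,130,395,240,5,'c21')
E
```

```text
time: 22.3
tcp_pos: [0.3099, -0.4505, 0.1755]
eef_rot: [-0.0, 0.998, -0.07, -0.0]
ft_force: [0.2, -0.5, 0.1]
grip_width: 0.599
t 22.3 tcp [ 309.9 -450.5  175.5] jaw yaw -8.01 tilt [0.     0.0008] F [ 0.22 -0.49  0.11] M [0.074 0.033 0.003] g 0.599 vmax 0.014
```

View pics/c20.png

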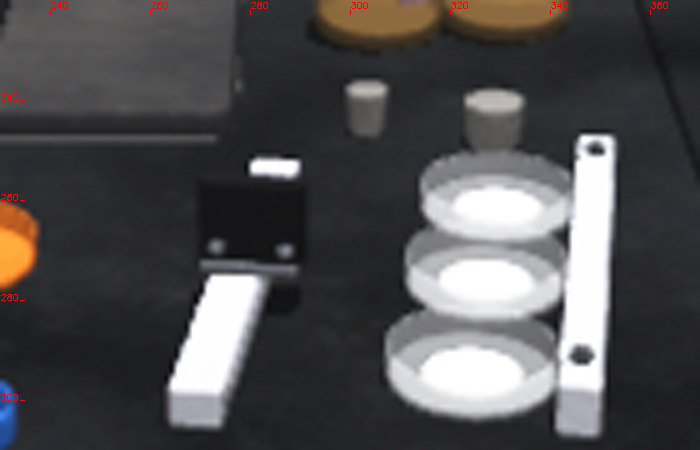

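View pics/c21.png

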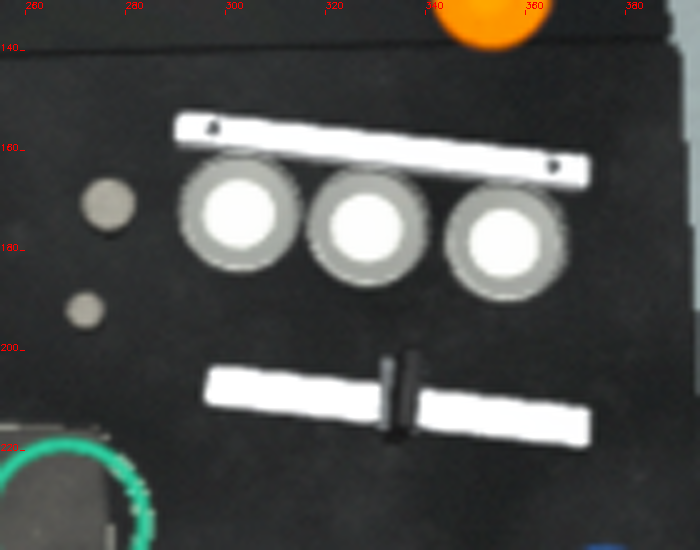

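View pics/top11.png

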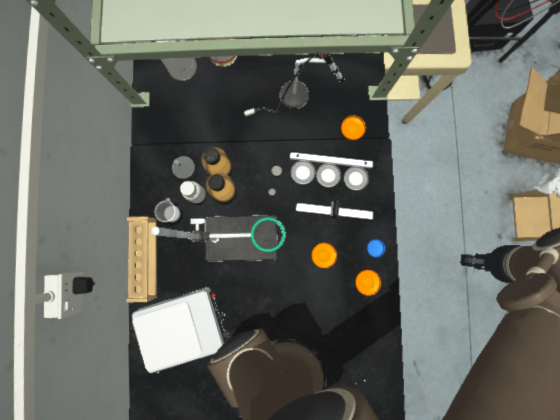

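The dishes at (303,173), (328,175) and (356,178) lie in a row against the bar. The straightedge stands at (335,210), well clear. Last is a numeric check of the row, then hand-in.

Run:
```python
from h import *
s=load('top11')
g=cv2.cvtColor(s['color'],cv2.COLOR_RGB2GRAY)
k=8;x0,y0,x1,y1=285,158,372,204
c=cv2.resize(g[y0:y1,x0:x1],None,fx=k,fy=k,interpolation=cv2.INTER_CUBIC)
cs,_=cv2.findContours((c>225).astype(np.uint8),0,1)
th=np.radians(-7.95)
for q in cs:
    if not 4000<cv2.contourArea(q)<20000: continue
    P=onz(s,(q[:,0]+.5)/k-.5+[x0,y0],.003)[:,:2]*1000
    ce=np.array(cv2.fitEllipse(P.astype(np.float32))[0]);d=ce-[596.7,-143.]
    print(ce.round(1),'stop frame',(d@[np.cos(th),np.sin(th)]).round(1),(d@[-np.sin(th),np.cos(th)]).round(1))
env.close_job()
```

```text
[ 545.6 -212.5] stop frame -41.0 -75.9
[ 556.4 -135.1] stop frame -41.0 2.2
[566.3 -63.6] stop frame -41.1 74.4
[ 595.7 -183.8] stop frame 4.6 -40.6
the job is handed in; nothing more can be done
```

The three dishes are in a straight row against the stop bar, the straightedge is back on the bench on its blade, and the job is handed in.

- **Setup:** I gripped the fin at 70 N, lifted the blade 2 mm, turned it parallel to the bar and centred it on the row.
- **Pushing:** The blade moved the dishes up to the bar. I trimmed the blade's yaw by about 0.1° until the moment about the vertical axis was near zero.
- **Pressing:** The blade held them at 9.9 N on average for about 1.3 s. The leftover moment, about 0.02 N m, puts the resultant within 3 mm of centre. That works out to about 3.3 N per dish; I could not measure the dishes one by one. The total had built up through 5–9 N over the preceding 4–5 s.
- **Placing:** I drew the straightedge back about 60 mm, set it down, released it and moved the arm clear. This ended at about 22 s.

**Last checks:**
- **Row:** All three dish centres measure -41.0 to -41.1 mm in the bar's frame. The expected value is -42 mm, and the 1 mm difference is within the 2 mm calibration. The side view shows all three touching the bar.
- **Straightedge:** It stands upright and clear of the dishes.
- **Bystanders:** The final top view shows none of them moved.
- **Odd reading:** The vertical force rose by about 1.5–2 N during the press. This was probably the blade rubbing on the dishes or touching the bench lightly, and it left no visible effect.

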